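# Clamp a gear housing in the hold-down fixture

### The arm

A 6-joint arm with a two-finger parallel gripper is mounted at the origin on the work surface. World frame = base frame: x ahead of the robot, y to its left, z up, the work surface at z = 0. Lengths are in m, angles in rad, forces in N, time in s.
With the tool pointing down it reaches from about 0.425 to 0.95 m from the base axis. Payload 3.5 kg.
Tool frame: the origin (TCP) lies at the very end of the fingers, on their centre line; the grasp point (between the pads) lies 19 mm behind it; z points along the fingers, y is the line along which they close (so a half turn about z gives the same grasp; the last joint's range is limited). The gripper opens to 85 mm and grips with 20 to 120 N. Pads are 22 mm wide; open, the fingers measure 114 mm over their backs; the gripper's body (76 mm by 85 mm) begins 54 mm behind the grasp point. The pads swing forward as they close: fully open they stand 13 mm farther back than shut.
Start: joints at [-1.405, 0.286, 1.577, -0, 1.279, -0.15], TCP at [0.21, -0.642, 0.231] pointing down, gripper open.
Joint ranges: [-2.77, 2.77], [-0.9, 2.22], [0.21, 2.48], [-1.53, 4.67], [0.24, 2.81], [-2.84, 2.84]. Speed limits (rad/s): [2.79, 2.79, 3.14, 3.14, 3.14, 3.14].

### API

Orientations are given as a unit quaternion [x, y, z, w].
In Python, from plant import ctrl gives the robot as it stands.
- The arm moves only by the tool carry_out, never from a script. Its argument "deltas" is one flat list of numbers, 6 for each row, row after row: the shift along the tool's x, y, z in m, then the turn, a rotation vector about the tool's x, y, z in rad. A call has 1 to 5 rows; each row is the pose to reach, as a shift and turn from the pose commanded when the call began, along the tool's axes at that moment; what a row does not reach only later rows make up. A row lasts 1/8 s, in which the tool goes at most 62.5 mm and 10.7 degrees, less where a joint would pass 70% of its speed; a pose out of reach is approached as far as the arm can. A call with a gripper value outside its range is refused whole. "grip" is the opening in per cent of the stroke, from 0 (shut) to 100 (fully open), set as the call begins (left out, the last holds). The fingers move at their own pace and stop on an object; "grip_force" is the grip in N (left out, the last holds). Time passes only in rows, so rows that repeat a pose let the fingers close. It gives the time, the measured TCP pose, the force, the opening and the grip force at its end, in the units of the state.
- ctrl.get_state(): the state, without advancing time (a new reading comes with each control period).
- ctrl.read_camera(name): name is "side" or "top" or "wrist"; returns (picture, depth): 420x560x3 uint8, red, green, blue; 420x560 float32, m along the optical axis (not along the pixel's ray), 0 where there is no reading.
- ctrl.camera_model(name): a dict with "intrinsics" (3x3 intrinsics, pixels), "k1" (the pictures are not rectified: a ray, as slopes to the right and down, at radius r is drawn at 1 + k1 r^2 times it, then the intrinsics apply), "extrinsics" (4x4, takes a point from world to camera coordinates); the wrist camera has in their place "hand_eye" (4x4, takes a point from camera to tool coordinates, whose origin is the TCP and whose axes are the flange's). Camera axes: x right, y down, z forward; pixel columns grow to the right and rows downward; lengths in m; the calibration is good to about 2 mm. A picture is of the moment at which its call begins: read the wrist's pose just before it. camera_model takes no time and is no camera call.
- ctrl.sign_off(): hands the job in; it is judged then, once.
Trained networks look in the newest picture that a camera, given by its name, has taken for a name from the list of things; names that differ only in an ending like _2 or _b are one class to them, and where a whole thing is asked for, a point or a joint stands for the part that bears it (a point fixed in the world has none). Each returns a list of dicts, best first, with "score" (0 to 1); they miss things now and then, are a little off and sometimes report something else, mostly with a low value. They report only what shows in the picture. A call takes as long as a camera call. They do not tell look-alikes from the thing itself.
- ctrl.find_in(camera, query): "uv" ([column, row] in pixels, amid what is visible of it).
The state is a dict: "time": time; "qpos": joint angles; "dq": joint speeds; "joint_efforts": joint torques, N m; "eef_pos": TCP position; "tcp_rot": TCP orientation; "contact_force": force on the tool from outside, world axes, zero at the start; "wrist_torque": the same for the moment, N m; "opening": opening from 0.0 (shut) to 1.0 (fully open); "finger_force": force on a finger pad.
Only numpy, scipy, OpenCV 4.12 (cv2) and the standard library are available. Lean on these libraries where they do the work, as an engineer would, in place of code of your own. Each camera call takes 0.05 s, during which the arm holds its last target. There are 200 camera calls.

### The job

Slide the cast gear housing along the clamp fixture's channel until its front edge is fully home against the stop under the head. Then swing the clamp lever on the side of the head all the way down so that the foot holds the housing, and let go, leaving the other things on the bench where they are.

Things in the scene. Friction and masses are not known exactly. Their poses are not given: they have to be found in the camera images.
- fixture: Hold-down clamp fixture, fixed to the bench. Origin on the bench under the foot's axis; x along the channel towards the stop, z up. Dark steel bed, x -200 to +95 mm, 130 mm wide, 12 mm thick. Grey column behind the stop (x +50 to +95, 50 mm wide) carries a grey head (x -28 to +95, y +/-25 mm, 92 to 137 mm above the bench, a button on it to 147). Over the channel short of x = -28 mm the space is open.
- housing: Loose cast-aluminium gear housing, about 0.35 kg, flat on the bed in the channel, short of the stop; slides with 1 to 5 N. Origin: centre of its underside; x towards its front edge. Flange 130 (x) by 60 by 10 mm; a block 80 by 46 mm, 26 mm high, flush with the rear edge; in front a round boss 46 mm across, 34 mm high, axis at x = +30 mm. Home: origin at x = -30 mm of the fixture.
- housing_rear (a point): Middle of the housing's rear end face (the face to push on), 13 mm above its underside, 25 mm above the bench; at x = -65 mm of the housing. When home it is at x = -95 mm of the fixture.
- housing_boss (a point): Centre of the flat top of the housing's boss.
- foot_axis (a point): Point on the bed's top directly under the foot's axis: fixture x = y = 0, 12 mm above the bench.
- lever (a joint): Angle of the clamp lever (rad): 0 = fully raised (arm 50 degrees above level, leaning over the column), 1.05 = fully down at its stop (10 degrees below level). Starts between 0 and 0.2 and stays where it is left (friction: 2 to 3 N at the grip, 3 to 5 N once the foot presses). Swinging it down lowers the foot.
- lever_grip (a point): Centre of the lever's grip, a black round bar 36 mm long, 16 mm thick, along the fixture's y, centred at y = -52 mm. It swings in the fixture's x-z plane at 85 mm about pivot: at joint value q it is at x = 85 cos(50 deg - q) mm, height 110 + 85 sin(50 deg - q) mm above the bench. Below it there is only the bed.
- stop (a point): Middle of the stop's face: fixture x = +35 mm, y = 0, 22 mm above the bench. The steel stop is 44 mm wide, 20 mm above the bed. The channel to it lies between two steel rails 12 mm high and 10 mm thick, inner faces 66 mm apart, from x = -80 to +35 mm of the fixture, flared at the mouth as far as x = -98 mm.
- pivot (a point): Pivot of the lever, on the -y side of the head: fixture x = 0, y = -41 mm, 110 mm above the bench; its axis is along the fixture's y.
- foot: Clamp foot under the head: round, 26 mm across, rubber below. Origin at the centre of its underside. With the lever fully raised it is 14 mm above the boss's top; it descends 18 mm over the whole lever swing, and yields upward on a spring when it presses (about 5 N with the lever fully down on the housing).
- screwdriver: Bystander: screwdriver with an orange handle lying on the bench. Leave alone.
- parts_bin: Bystander: open blue plastic bin 120 by 160 by 50 mm. Leave alone.
- oil_bottle: Bystander: white bottle, 52 mm across, 130 mm high. Leave alone.
- spindle_nut: Bystander: steel flanged nut, 36 mm across, 28 mm high. Leave alone.
Mind the look-alikes: they are no part of the job. What is meant by the housing is not pink, and is the larger of those in its own colour.

How it is judged:
On the way:
1. the housing is home against the stop (within 5 mm) while the lever is still up (x of housing in the frame of fixture above -0.035 m and z of housing in the frame of fixture below 0.016 m and angle between housing's own z axis and vertical below 0.06 rad and horizontal distance between housing_boss and foot_axis below 0.007 m and value of joint lever below 0.4 rad), for 0.2 s.
At the end, for the whole second after the job is handed in: The housing lies flat on the bed, its front edge within 5 mm of the stop and its boss within 7 mm of the foot's axis, at rest; the lever is down (above 0.95 of 1.05 rad) and the foot presses on the housing with more than 1 N (x of housing in the frame of fixture above -0.035 m and z of housing in the frame of fixture below 0.016 m and angle between housing's own z axis and vertical below 0.06 rad and horizontal distance between housing_boss and foot_axis below 0.007 m and value of joint lever above 0.95 rad and contact force between foot and housing above 1 N and linear speed of housing below 0.02 m/s); the robot touches nothing.
It fails at once if the screwdriver is moved more than 30 mm (distance of screwdriver from where it was at the start of the episode above 0.03 m).
It fails at once if the parts bin is moved more than 30 mm (distance of parts_bin from where it was at the start of the episode above 0.03 m).
It fails at once if the oil bottle is moved more than 30 mm (distance of oil_bottle from where it was at the start of the episode above 0.03 m).
It fails at once if the spindle nut is moved more than 30 mm (distance of spindle_nut from where it was at the start of the episode above 0.03 m).
It also fails if it takes over 45 s, if anything falls off the work surface, if the arm or the gripper's body presses on something with over 40 N, if the wrist force passes 120 N, or if a joint passes its speed limit or range.

## Working session

There is one attempt and no reset: what is moved stays moved. The work goes in short steps, Python scripts to look and compute and a tool call to move; the robot and the scene stay as the last step left them, time stands still between calls to the robot, and variables do not carry over. Pictures are saved under pics/ and viewed, at most 10 in all, crops included, and the job is handed in when it is done.

Besides the shell and the picture viewer there is one more tool, called after "Emit:" by a JSON object that holds its "method" and its "body", one argument or row to a line. carry_out: Moves the arm, as the interface text tells. Its arguments: {"type":"object","properties":{"deltas":{"type":"array"},"grip":{"type":"number"},"grip_force":{"type":"number"}},"required":["deltas"]}

```bash
mkdir -p pics; cat > h.py <<'E'
import numpy as np,cv2
from plant import ctrl
from scipy.spatial.transform import Rotation as R
def cloud(name,img_d=None):
    m=ctrl.camera_model(name); s=ctrl.get_state()
    im,d=img_d if img_d else ctrl.read_camera(name)
    K=np.array(m['intrinsics']);v,u=np.mgrid[0:420,0:560]
    pts=np.stack([u,v],-1).reshape(-1,1,2).astype(float)
    x=cv2.undistortPoints(pts,K,np.array([m['k1'],0,0,0.])).reshape(420,560,2)
    P=np.dstack([x,np.ones((420,560))])*d[...,None]
    if 'extrinsics' in m: T=np.linalg.inv(np.array(m['extrinsics']))
    else:
        W=np.eye(4);W[:3,:3]=R.from_quat(s['tcp_rot']).as_matrix();W[:3,3]=s['eef_pos'];T=W@np.array(m['hand_eye'])
    return im,d,P@T[:3,:3].T+T[:3,3]
def save(n,im,scale=1): cv2.imwrite('pics/'+n,cv2.resize(im[...,::-1],None,fx=scale,fy=scale,interpolation=cv2.INTER_CUBIC))
E
python3 - <<'E'
from h import *
print(ctrl.get_state())
for n in['top','side']:
    im,d,P=cloud(n);save(n+'1.png',im,1.4);np.savez(n+'.npz',im=im,d=d,P=P)
    for q in['housing','fixture','lever_grip','housing_boss','housing_rear','screwdriver','spindle_nut','oil_bottle','parts_bin']:
        for r in ctrl.find_in(n,q)[:4]:
            u,v=map(int,np.round(r['uv']));print(n,q,(u,v),round(r['score'],2),P[v,u].round(3))
E
```

```text
{'time': 0.0, 'qpos': array([-1.40500319e+00,  2.87198487e-01,  1.57814949e+00,  1.85383055e-05,
        1.27860035e+00, -1.49982961e-01]), 'dq': array([-1.08991581e-03, -1.37241513e-03, -9.88325720e-05, -8.10705466e-04,
       -7.88419741e-04,  2.10371781e-03]), 'joint_efforts': array([-5.89146184e-04, -4.05981338e+01, -2.92623210e+01, -1.84739451e-04,
        5.80698557e-03,  2.37296049e-06]), 'eef_pos': array([ 0.20955983, -0.64096768,  0.22994019]), 'tcp_rot': array([ 9.87561290e-01,  1.57230123e-01, -4.37939304e-07, -1.17786618e-03]), 'contact_force': array([-0.63186319,  0.15815986,  1.25042535]), 'wrist_torque': array([ 0.00661495, -0.00253593, -0.01344916]), 'finger_force': 0.0, 'opening': 0.9981123812816711}
top housing (223, 150) 0.88 [0.687 0.202 0.017]
top housing (406, 295) 0.86 [ 0.314 -0.272  0.025]
top housing (328, 191) 0.68 [ 0.576 -0.075  0.035]
top housing (280, 156) 0.19 [0.633 0.049 0.152]
top fixture (300, 186) 0.75 [0.565 0.001 0.138]
top lever_grip (276, 156) 0.82 [ 0.678  0.061 -0.001]
top lever_grip (435, 244) 0.29 [ 0.445 -0.354  0.012]
top housing_boss (3
[... 565 characters left out ...]
0.007]
side housing (218, 361) 0.9 [ 0.313 -0.286  0.03 ]
side housing (309, 282) 0.73 [ 0.568 -0.1    0.039]
side housing (327, 215) 0.7 [0.704 0.183 0.025]
side fixture (308, 259) 0.56 [0.6   0.019 0.009]
side lever_grip (322, 208) 0.45 [0.64  0.045 0.154]
side housing_boss (312, 280) 0.69 [ 0.578 -0.093  0.037]
side housing_boss (324, 217) 0.64 [0.642 0.032 0.135]
side housing_boss (218, 360) 0.57 [ 0.313 -0.282  0.029]
side housing_rear (221, 364) 0.95 [ 0.318 -0.293  0.027]
side housing_rear (308, 279) 0.76 [ 0.568 -0.089  0.039]
side screwdriver (222, 207) 0.68 [0.405 0.299 0.022]
side spindle_nut (293, 384) 0.62 [ 0.458 -0.368  0.014]
side parts_bin (266, 182) 0.62 [0.572 0.435 0.005]
```

View pics/top1.png

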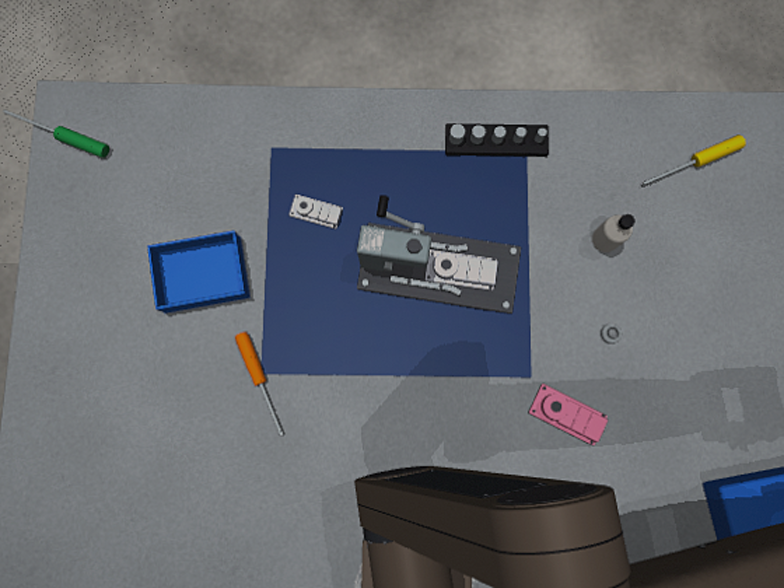

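View pics/side1.png

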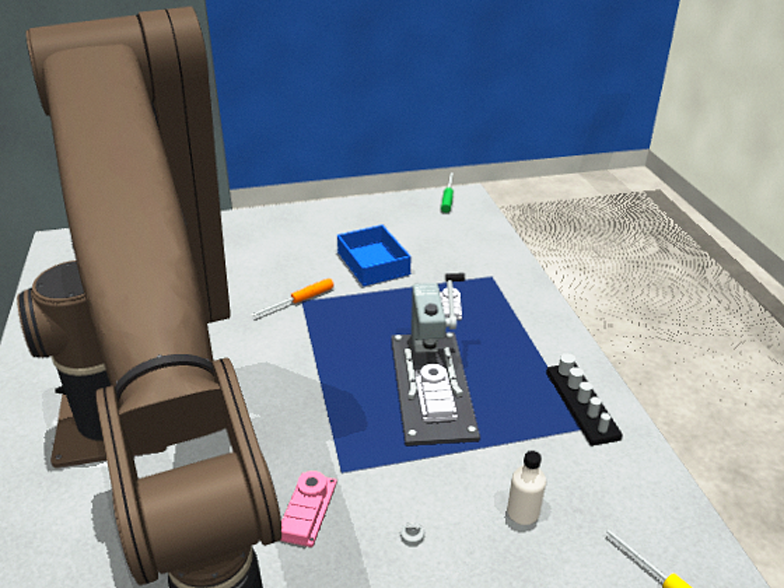

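The top picture has the robot's arm at the bottom. Three housing-like castings show:
- White in the fixture's channel at (328,191) in raw top-camera pixels.
- A smaller white one at (223,150).
- A pink one at (406,295).

The one in the channel fits, since it is white, the larger of the two white ones and lies on the bed. I'll confirm that with a crop and measure the fixture.

```bash
python3 - <<'E'
from h import *
z=np.load('top.npz');im=z['im'];P=z['P']
save('crop1.png',im[125:235,195:385],4)
hsv=cv2.cvtColor(im,cv2.COLOR_RGB2HSV).astype(int)
def box(m):
    r=cv2.minAreaRect((P[m][:,:2]*1000).astype(np.float32));return r, cv2.boxPoints(r).round(0).tolist()
reg=np.zeros(im.shape[:2],bool);reg[150:230,245:380]=1
bed=reg&(hsv[...,1]<60)&(P[...,2]>.006)&(P[...,2]<.018)&(P[...,0]<.72)
m=cv2.morphologyEx(bed.astype(np.uint8),cv2.MORPH_OPEN,np.ones((3,3)))>0
print('bed',box(m),m.sum())
head=reg&(P[...,2]>.125)&(P[...,2]<.142)&(hsv[...,1]<90); head[:, :255]=0
m=cv2.morphologyEx(head.astype(np.uint8),cv2.MORPH_OPEN,np.ones((3,3)))>0
print('head',box(m),m.sum(),np.median(P[m][:,2]))
h=reg&(im.min(2)>140)&(P[...,2]>.017)&(P[...,2]<.06)
n,l,st,c=cv2.connectedComponentsWithStats(h.astype(np.uint8))
for i in range(1,n):
    if st[i,4]>40: print('white',st[i],box(l==i),np.percentile(P[l==i][:,2],[5,50,95]).round(3))
g=(hsv[...,2]<60)&reg&(P[...,2]>.13)
n,l,st,c=cv2.connectedComponentsWithStats(g.astype(np.uint8))
for i in range(1,n):
    if st[i,4]>15: print('dark',st[i],P[l==i].mean(0).round(3),np.percentile(P[l==i][:,2],[5,50,95]).round(3))
for nm,(a,b,c_,d_) in {'small':(130,170,200,250)}.items():
    h=np.zeros_like(reg);h[a:b,c_:d_]=1;h&=(im.min(2)>140)&(P[...,2]>.005);print(nm,box(h))
E
```

```text
bed (((581.5023193359375, -39.25053405761719), (294.2110290527344, 129.28431701660156), 81.78297424316406), [[496.0, -176.0], [624.0, -194.0], [667.0, 97.0], [539.0, 116.0]]) 2340
head (((604.1390380859375, 44.39613342285156), (122.49474334716797, 69.03770446777344), 81.72480010986328), [[561.0, -11.0], [629.0, -21.0], [647.0, 100.0], [579.0, 110.0]]) 985 0.1358545991168676
white [309 179  46  24 694] (((579.63232421875, -83.38310241699219), (119.70956420898438, 51.39727783203125), 83.10270690917969), [[547.0, -140.0], [598.0, -146.0], [612.0, -27.0], [561.0, -21.0]]) [0.025 0.039 0.048]
white [310 197  39   9  92] (((550.800537109375, -79.14984130859375), (100.54888153076172, 8.762411117553711), 80.57086181640625), [[538.0, -128.0], [547.0, -129.0], [563.0, -30.0], [555.0, -29.0]]) [0.018 0.021 0.025]
white [294 199  20   7  44] (((547.3341674804688, -12.362432479858398), (51.54361343383789, 7.9519219398498535), 78.5985336303711), [[538.0, -37.0], [546.0, -38.0], [556.0, 12.0], [549.0, 14.0]]) [0.019 0.023 0.028]
dark [269 150   7   5  34] [0.637 0.067 0.172] [0.166 0.171 0.177]
small (((531.109619140625, 110.66423034667969), (447.0856018066406, 87.81060028076172), 29.339282989501953), [[315.0, 39.0], [358.0, -37.0], [747.0, 182.0], [704.0, 258.0]])
```

View pics/crop1.png

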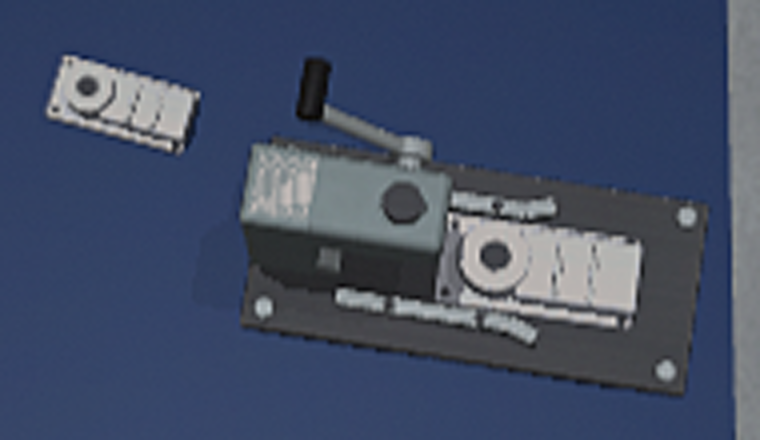

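The crop confirms it. The large white housing, with its boss towards the head, lies in the channel. The small white copy sits left of the head, off the fixture. The bed rectangle measures 294x129 mm, which matches, so the fixture origin is about (0.589, 0.013) with x at 81.7°. I'll move to behind the housing with the gripper shut.

Emit:
{"method": "carry_out", "body": {
  "deltas": [0.473, -0.32, 0, 0, 0, 0.46, 0.473, -0.32, 0, 0, 0, 0.46, 0.473, -0.32, 0, 0, 0, 0.46, 0.473, -0.32, 0, 0, 0, 0.46, 0.473, -0.32, 0, 0, 0, 0.46],
  "grip": 0
}}

```text
time: 1.62
eef_pos: [0.4023, -0.3931, 0.2317]
tcp_rot: [0.997, -0.072, 0.0, 0.0]
contact_force: [0.7, -0.1, -0.4]
opening: 0.001
finger_force: 0.0
```

Emit:
{"method": "carry_out", "body": {
  "deltas": [0.126, -0.223, 0.05, 0, 0, 0, 0.126, -0.223, 0.05, 0, 0, 0, 0.126, -0.223, 0.05, 0, 0, 0, 0.126, -0.223, 0.05, 0, 0, 0, 0.126, -0.223, 0.05, 0, 0, 0]
}}

```text
time: 2.25
eef_pos: [0.5591, -0.1888, 0.1803]
tcp_rot: [0.998, -0.07, -0.001, -0.001]
contact_force: [0.4, -0.5, 0.9]
opening: 0.001
finger_force: 0.0
```

```bash
cat > m.py <<'E'
from h import *
a=np.radians(81.7);ex=np.array([np.cos(a),np.sin(a)]);ey=np.array([-ex[1],ex[0]]);O=np.array([.5891,.0127])
def fx(p): p=np.asarray(p);q=p[...,:2]-O;return np.stack([q@ex,q@ey,p[...,2]],-1)
E
python3 - <<'E'
from m import *
s=ctrl.get_state();print(s['eef_pos'],fx(s['eef_pos']).round(4),s['contact_force'])
im,d,P=cloud('wrist');F=fx(P);save('w1.png',im,1.4)
h=(im.min(2)>110)&(F[...,2]>.030)&(F[...,2]<.052)&(abs(F[...,1])<.045)&(F[...,0]<-.03)&(F[...,0]>-.2)&(d>0)
n,l,st,c=cv2.connectedComponentsWithStats(h.astype(np.uint8));i=1+st[1:,4].argmax()
r=cv2.minAreaRect((F[l==i][:,:2]*1000).astype(np.float32));print(st[i],r,cv2.boxPoints(r).round(1).tolist(),np.percentile(F[l==i][:,2],[5,50,95]))
E
```

```text
[ 0.55912176 -0.18877822  0.18027543] [-0.2037  0.0006  0.1803] [ 0.43300887 -0.46624891  0.85816955]
[ 150  171   87   48 3588] ((-115.77435302734375, -3.2675037384033203), (81.92061614990234, 46.49605941772461), 1.5607961416244507) [[-157.39999389648438, 18.899999618530273], [-156.10000610351562, -27.600000381469727], [-74.19999694824219, -25.399999618530273], [-75.5, 21.100000381469727]] [0.03632303 0.0378983  0.040394  ]
```

View pics/w1.png

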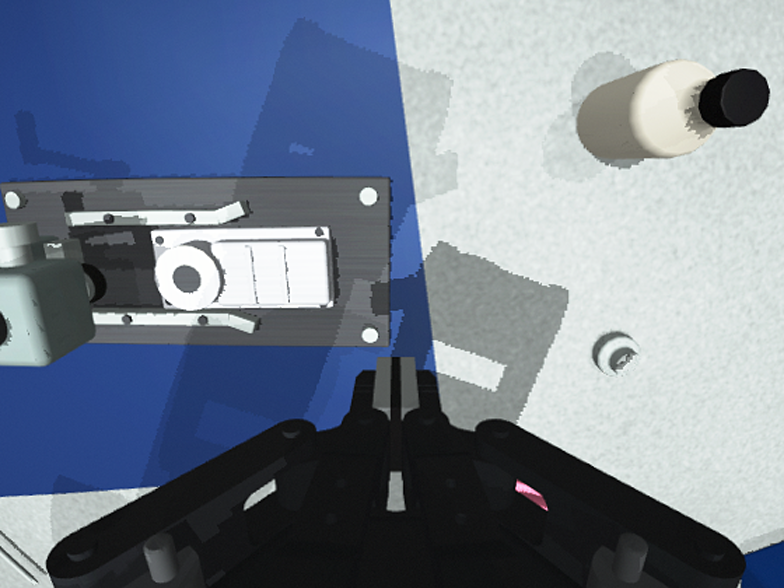

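The wrist view shows the housing at about (240,268) in the viewed picture, with clear space behind it; the bottle and nut are well away. The block measures 82x46 mm at z=0.038, as it should, and its rear edge is at fixture x=-157. I'll descend behind it.

Emit:
{"method": "carry_out", "body": {
  "deltas": [0.003, 0, 0.06, 0, 0, 0, 0.003, 0, 0.12, 0, 0, 0, 0.003, 0, 0.159, 0, 0, 0, 0.003, 0, 0.159, 0, 0, 0, 0.003, -0.02, 0.159, 0, 0, 0]
}}

```text
time: 2.92
eef_pos: [0.5653, -0.1748, 0.0247]
tcp_rot: [0.997, -0.074, 0.002, 0.001]
contact_force: [0.2, 0.5, 0.3]
opening: -0.002
finger_force: 0.0
```

Emit:
{"method": "carry_out", "body": {
  "deltas": [0, -0.015, 0, 0, 0, 0, 0, -0.025, 0, 0, 0, 0, 0, -0.035, 0, 0, 0, 0, 0, -0.045, 0, 0, 0, 0, 0, -0.052, 0, 0, 0, 0]
}}

```text
time: 3.55
eef_pos: [0.5716, -0.1209, 0.0226]
tcp_rot: [0.997, -0.072, 0.0, 0.0]
contact_force: [-0.4, -2.8, 1.9]
opening: -0.001
finger_force: 1.3
```

Emit:
{"method": "carry_out", "body": {
  "deltas": [0, -0.006, 0, 0, 0, 0, 0, -0.012, 0, 0, 0, 0, 0, -0.016, 0, 0, 0, 0, 0, -0.02, 0, 0, 0, 0, 0, -0.02, 0, 0, 0, 0]
}}

```text
time: 4.18
eef_pos: [0.5741, -0.1009, 0.022]
tcp_rot: [0.997, -0.072, -0.0, -0.0]
contact_force: [0.5, 0.5, 0.9]
opening: 0.005
finger_force: 0.3
```

```bash
cat > w.py <<'E'
from m import *
import sys
s=ctrl.get_state();print(s['eef_pos'],fx(s['eef_pos']).round(4),s['contact_force'])
im,d,P=cloud('side');F=fx(P);save(sys.argv[1],im[150:350,230:400],4)
h=(im.min(2)>110)&(F[...,2]>.033)&(F[...,2]<.043)&(abs(F[...,1])<.03)&(F[...,0]<.03)&(F[...,0]>-.2)&(d>0)
q=F[h];print(h.sum(),np.percentile(q[:,0],[1,5,50,95,99]).round(4))
E
python3 w.py s2.png
```

```text
[ 0.57407748 -0.10093415  0.02202596] [-0.1146 -0.0015  0.022 ] [0.52031096 0.51829632 0.91959649]
118 [-0.1012 -0.0997 -0.0617 -0.0194 -0.0105]
```

Emit:
{"method": "carry_out", "body": {
  "deltas": [0, -0.003, 0, 0, 0, 0, 0, -0.005, 0, 0, 0, 0, 0, -0.007, 0, 0, 0, 0, 0, -0.008, 0, 0, 0, 0, 0, -0.008, 0, 0, 0, 0]
}}

```text
time: 4.85
eef_pos: [0.5751, -0.0941, 0.0222]
tcp_rot: [0.997, -0.072, -0.0, 0.0]
contact_force: [-1.5, -3.4, -0.7]
opening: 0.001
finger_force: 2.0
```

Emit:
{"method": "carry_out", "body": {
  "deltas": [0, -0.002, 0, 0, 0, 0, 0, -0.003, 0, 0, 0, 0, 0, -0.003, 0, 0, 0, 0]
}}

```text
time: 5.22
eef_pos: [0.5757, -0.0939, 0.0228]
tcp_rot: [0.997, -0.071, -0.0, 0.003]
contact_force: [-3.8, -11.5, 0.0]
opening: 0.003
finger_force: 6.2
```

Emit:
{"method": "carry_out", "body": {
  "deltas": [0, -0.002, 0, 0, 0, 0, 0, -0.002, 0, 0, 0, 0]
}}

```text
time: 5.48
eef_pos: [0.5761, -0.0938, 0.0233]
tcp_rot: [0.997, -0.071, 0.0, 0.005]
contact_force: [-5.0, -18.4, 2.0]
opening: 0.001
finger_force: 9.0
```

```bash
python3 w.py s3.png
```

```text
[ 0.57610704 -0.09380417  0.02330407] [-0.1073 -0.0025  0.0233] [ -4.97266346 -18.39883577   1.98836876]
116 [-0.0931 -0.0917 -0.0481 -0.0098  0.0026]
```

View pics/s3.png

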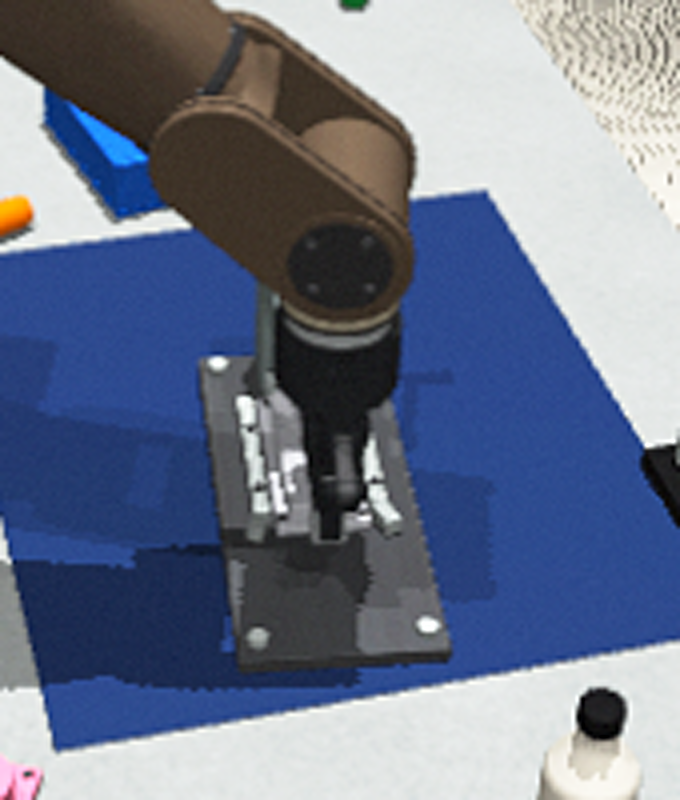

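The side view shows the gripper at the rear face. Its rear edge measures x ≈ -93 to -95 mm, and the force rose to 18 N with no further motion, so the housing is home. I'll back off and go above the lever.

Emit:
{"method": "carry_out", "body": {
  "deltas": [0, 0.03, 0, 0, 0, 0, 0, 0.03, -0.06, 0, 0, 0, 0, 0.03, -0.12, 0, 0, 0, 0, 0.03, -0.18, 0, 0, 0, 0, 0.03, -0.235, 0, 0, 0]
}}

```text
time: 6.15
eef_pos: [0.572, -0.1175, 0.2601]
tcp_rot: [0.997, -0.072, 0.001, -0.001]
contact_force: [1.3, -0.4, -0.9]
opening: -0.002
finger_force: 0.0
```

```bash
python3 - <<'E'
from m import *
s=ctrl.get_state();print(s['eef_pos'],fx(s['eef_pos']).round(4))
for n in ['wrist','side','top']:
    im,d,P=cloud(n);F=fx(P)
    g=(im.max(2)<70)&(F[...,2]>.13)&(F[...,2]<.195)&(F[...,1]<-.03)&(F[...,1]>-.08)&(F[...,0]>.02)&(F[...,0]<.1)&(d>0)
    if g.sum()>5: print(n,g.sum(),np.percentile(F[g],[3,50,97],axis=0).round(4).tolist())
    h=(im.min(2)>110)&(F[...,2]>.033)&(F[...,2]<.043)&(abs(F[...,1])<.03)&(F[...,0]<.03)&(F[...,0]>-.2)&(d>0)
    q=F[h]
    if len(q)>20: print(n,len(q),np.percentile(q[:,0],[1,5,50]).round(4),np.percentile(q[:,1],[2,98]).round(4))
E
```

```text
[ 0.57204427 -0.11751908  0.26007094] [-0.1313 -0.0019  0.2601]
wrist 995 [[0.0542, -0.0714, 0.1669], [0.0578, -0.0554, 0.1746], [0.066, -0.0382, 0.1771]]
wrist 2337 [-0.0935 -0.0905 -0.0558] [-0.025   0.0191]
side 18 [[0.0543, -0.0711, 0.1648], [0.0565, -0.0661, 0.1708], [0.0601, -0.0569, 0.1774]]
side 372 [-0.0946 -0.0923 -0.0582] [-0.025   0.0185]
top 104 [[0.054, -0.0685, 0.1664], [0.0611, -0.0515, 0.1737], [0.0682, -0.036, 0.1786]]
top 293 [-0.091  -0.0868 -0.0632] [-0.0227  0.0203]
```

The housing is home with the lever still up. The grip is at fixture (0.060, -0.054, 0.171).

Emit:
{"method": "carry_out", "body": {
  "deltas": [0.016, -0.055, 0, 0, 0, 0, 0.032, -0.11, 0, 0, 0, 0, 0.048, -0.165, 0, 0, 0, 0, 0.055, -0.193, 0, 0, 0, 0, 0.055, -0.193, 0.06, 0, 0, 0]
}}

```text
time: 6.92
eef_pos: [0.6575, 0.0678, 0.2011]
tcp_rot: [0.998, -0.07, 0.005, -0.001]
contact_force: [0.5, -0.0, -0.6]
opening: 0.001
finger_force: 0.0
```

```bash
python3 - <<'E'
from m import *
s=ctrl.get_state();print(s['time'],fx(s['eef_pos']).round(4),s['contact_force'])
for q in np.arange(.08,1.06,.12): a=np.radians(50)-q;print(round(q,2),(85*np.cos(a)).round(1),(118+85*np.sin(a)).round(1))
E
```

```text
6.925 [ 0.0644 -0.0597  0.2011] [ 0.46208663 -0.01119786 -0.64412067]
0.08 59.7 178.5
0.2 66.5 171.0
0.32 72.3 162.6
0.44 77.2 153.6
0.56 80.9 144.1
0.68 83.4 134.3
0.8 84.8 124.2
0.92 84.9 114.0
1.04 83.8 103.8
```

Emit:
{"method": "carry_out", "body": {
  "deltas": [-0.002, -0.003, 0.027, 0, 0, 0, -0.002, -0.01, 0.038, 0, 0, 0, -0.002, -0.015, 0.049, 0, 0, 0, -0.002, -0.019, 0.06, 0, 0, 0, -0.002, -0.021, 0.07, 0, 0, 0]
}}

```text
time: 7.55
eef_pos: [0.6554, 0.0863, 0.1273]
tcp_rot: [0.997, -0.072, 0.001, -0.0]
contact_force: [0.7, 1.9, 2.6]
opening: -0.003
finger_force: 1.2
```

Emit:
{"method": "carry_out", "body": {
  "deltas": [0, -0.001, 0.007, 0, 0, 0, 0, -0.001, 0.014, 0, 0, 0, 0, -0.001, 0.021, 0, 0, 0, 0, 0, 0.028, 0, 0, 0, 0, 0, 0.031, 0, 0, 0]
}}

```text
time: 8.18
eef_pos: [0.6562, 0.0863, 0.1023]
tcp_rot: [0.997, -0.072, 0.0, -0.001]
contact_force: [-11.5, 2.2, 29.0]
opening: -0.002
finger_force: 15.0
```

The lever is at its stop: TCP z is 0.102, as expected, and the force jumped to 29 N. I'll retract and check.

Emit:
{"method": "carry_out", "body": {
  "deltas": [0, 0, -0.04, 0, 0, 0, 0, 0, -0.09, 0, 0, 0, 0, 0, -0.15, 0, 0, 0, -0.02, 0.06, -0.16, 0, 0, 0, -0.04, 0.12, -0.16, 0, 0, 0]
}}

```text
time: 8.8
eef_pos: [0.599, -0.0269, 0.2575]
tcp_rot: [0.997, -0.071, 0.001, 0.001]
contact_force: [1.0, -1.9, 0.3]
opening: 0.003
finger_force: 0.0
```

Emit:
{"method": "carry_out", "body": {
  "deltas": [-0.02, 0.06, 0, 0, 0, 0, -0.02, 0.12, 0, 0, 0, 0, -0.02, 0.12, 0, 0, 0, 0]
}}

```text
time: 9.18
eef_pos: [0.5606, -0.1454, 0.2553]
tcp_rot: [0.997, -0.075, -0.001, 0.001]
contact_force: [-0.3, 0.0, -0.2]
opening: 0.002
finger_force: 0.0
```

```bash
python3 - <<'E'
from m import *
s=ctrl.get_state();print(s['time'],fx(s['eef_pos']).round(4),s['contact_force'])
for n in ['wrist','side','top']:
    im,d,P=cloud(n);F=fx(P)
    if n=='wrist': save('w9.png',im,1.4)
    g=(im.max(2)<70)&(F[...,2]>.07)&(F[...,2]<.195)&(F[...,1]<-.04)&(F[...,1]>-.08)&(F[...,0]>.03)&(F[...,0]<.12)&(d>0)
    if g.sum()>5: print(n,g.sum(),np.percentile(F[g],[3,50,97],axis=0).round(4).tolist())
    h=(im.min(2)>110)&(F[...,2]>.033)&(F[...,2]<.043)&(abs(F[...,1])<.03)&(F[...,0]<.03)&(F[...,0]>-.2)&(d>0)
    q=F[h]
    if len(q)>20: print(n,len(q),np.percentile(q[:,0],[1,5,50]).round(4),np.percentile(q[:,1],[2,98]).round(4),np.median(q[:,2]))
E
```

```text
9.175 [-0.1606  0.0053  0.2553] [-0.29169381  0.0422878  -0.23146891]
wrist 511 [[0.0762, -0.0712, 0.0922], [0.0803, -0.058, 0.1012], [0.0881, -0.0419, 0.1036]]
wrist 2411 [-0.0934 -0.0905 -0.0562] [-0.0246  0.019 ] 0.037841943264225075
side 33 [[0.076, -0.0714, 0.0918], [0.0814, -0.0603, 0.0998], [0.0877, -0.0544, 0.1056]]
side 375 [-0.0943 -0.0918 -0.0552] [-0.0255  0.0186] 0.03914886391701311
top 69 [[0.0764, -0.069, 0.0957], [0.0836, -0.0558, 0.1006], [0.0903, -0.0418, 0.1045]]
top 389 [-0.0935 -0.0911 -0.0635] [-0.0232  0.0208] 0.03763966252675588
```

View pics/w9.png

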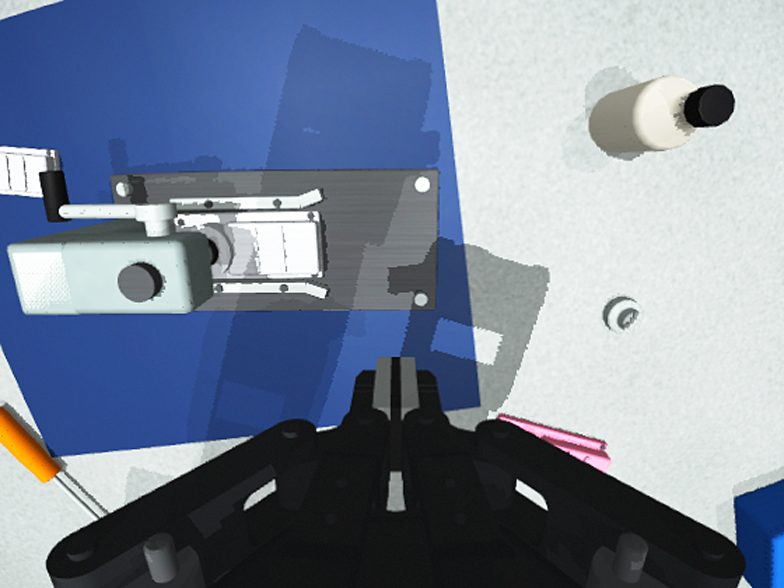

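The wrist view shows the lever down, with the grip at (53,197) and its top at z ≈ 0.103. The foot is on the boss at (213,250), the housing is home, the arm is clear and the bystanders haven't moved.

```bash
python3 -c "
from plant import ctrl
print(ctrl.sign_off())"
```

```text
the job is handed in; nothing more can be done
None
```

I slid the housing home against the stop, swung the lever down to its stop so the foot sits on the boss, and handed the job in with the arm clear; the foot's pressing force was not measured and no verdict came back.

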